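Point the loop antenna at the beacon and set the brake

ROBOT

A 7-joint arm with a two-finger parallel gripper is mounted at the origin on the work surface. World frame = base frame: x ahead of the robot, y to its left, z up, the work surface at z = 0. Lengths are in m, angles in rad, forces in N, time in s.
With the tool pointing down it reaches from about 0.375 to 0.925 m from the base axis. Payload 3.1 kg.
Tool frame: the origin (TCP) lies at the very end of the fingers, on their centre line; the grasp point (between the pads) lies 19 mm behind it; z points along the fingers, y is the direction in which the jaws open and shut (so a half turn about z gives the same grasp; the last joint's range is limited). The gripper opens to 85 mm and grips with 20 to 120 N. Pads are 22 mm wide; open, the fingers measure 114 mm over their backs; the gripper's body (76 mm by 85 mm) begins 54 mm behind the grasp point. The pads swing forward as they close: fully open they stand 13 mm farther back than shut.
Start: joints at [-1.281, 0.383, 0.044, 1.598, -0.018, 1.161, -0.05], TCP at [0.246, 0.602, 0.231] pointing down, gripper open.
Joint ranges: [-2.61, 2.61], [-0.41, 2.15], [-1.48, 1.57], [0, 2.5], [-1.57, 4.71], [0.05, 1.97], [-2.85, 2.85]. Speed limits (rad/s): [2.79, 2.79, 3.14, 3.14, 3.14, 3.14, 3.14].

INTERFACE

Orientations are given as a rotation vector (axis times angle).
In Python, from bench import telemetry, grab_frame, calibration, workorder gives the robot as it stands.
- The arm moves only by the shell command python3 -m jog 'ROWS' [FORCE]. ROWS is JSON, a list of rows, each a list of 7 numbers: the closure, from -1 (fully open) to 1 (shut), so that 0 is half open, then the shift along the tool's x, y, z in m, then the turn, a rotation vector about the tool's x, y, z in rad. In form: [[hand, dx, dy, dz, wx, wy, wz], ...]. A call has 1 to 12 rows; each row shifts and turns the commanded pose from where the row before left it, along the tool's axes as they then stand; what a row does not reach is not made up. A row lasts 1/12 s, in which the tool goes at most 41.7 mm and 7.16 degrees, less where a joint would pass 70% of its speed; a pose out of reach is approached as far as the arm can. A call with a gripper value outside its range is refused whole. The fingers move at their own pace and stop on an object; FORCE is the grip in N (left out, the last holds). Time passes only in rows, so rows that do not move let the fingers close. It gives the time, the measured TCP pose, the force and the opening at its end, in the units of the state.
- telemetry.read_state(): the state, without advancing time (a new reading comes with each control period).
- grab_frame(name): name is "scene" or "top"; returns the picture (384x512x3 uint8, red, green, blue); there is no depth.
- calibration(name): a dict with "K" (3x3 intrinsics, pixels), "k1" (the pictures are not rectified: a ray, as slopes to the right and down, at radius r is drawn at 1 + k1 r^2 times it, then the intrinsics apply), "rvec" (rotation vector, rad) and "tvec" (3), from world to camera coordinates, as OpenCV has them. Camera axes: x right, y down, z forward; pixel columns grow to the right and rows downward; lengths in m; the calibration is good to about 2 mm. A picture is of the moment at which its call begins. calibration takes no time and is no camera call.
- workorder.sign_off(): hands the job in, once; it reports no verdict.
The state is a dict: "time": time; "joints": joint angles; "qd": joint speeds; "effort": joint torques, N m; "tcp_pos": TCP position; "orientation": TCP orientation; "force": force on the tool from outside, world axes, zero at the start; "torque": the same for the moment, N m; "opening": finger opening in m.
Only numpy, scipy, OpenCV 4.12 (cv2) and the standard library are available. Lean on these libraries where they do the work, as an engineer would, in place of code of your own. Each camera call takes 0.05 s, during which the arm holds its last target. There are 200 camera calls.

TASK

With one finger, push the loop antenna's arm round until the arm points straight at the middle of the beacon, the small grey box with a tall thin whip on top. Then push the brake lever on the control box all the way across to its other stop, and leave the antenna pointing at the beacon. Only push: do not grip the arm or the lever, and do not pick up or shift anything else on the desk.

Things in the scene. Friction and masses are not known exactly. Their poses are not given: they have to be found in the camera images.
- rotator: fixed round grey base of the loop antenna, standing on the desk: 156 mm wide foot, 116 to 124 mm wide body, 80 mm high. Origin: centre of its underside, on the turning axis. It stays where it is
- loop (a joint): turning of the antenna about its upright axis, rad, counter-clockwise from above is positive; no stops, it can be pushed either way round without limit. It has friction (about 0.16 N m, so 1 to 2 N at the arm's outer end) and stays where it is left
- loop_axis (a point): point on the antenna's upright turning axis at the arm's mid height, 99 mm above the desk. Turns with the antenna: its x axis points outwards along the arm (the pointing direction), z is up. The antenna: a 52 mm wide hub under the arm's height; one level aluminium arm that sticks out from it on one side only; above the hub on a thin mast a black upright hoop 119 mm across (tube 9 mm), from 135 to 254 mm above the desk, at right angles to the arm (in this point's y-z plane)
- bar_end (a point): middle of the outer end of the antenna's arm, 150 mm from the turning axis. The arm is a straight bar, 24 mm wide, its top 111 mm and its underside 87 mm above the desk, free of the base from 80 mm to 150 mm out from the axis. Pressing on both its sides at once counts as gripping it
- beacon: loose beacon: plastic grey box 46 x 60 x 90 mm high with a thin steel whip from the middle of its top, ending in a 12 mm ball 212 mm above the desk. Origin: centre of its underside, right under the whip. It must not be moved
- control: fixed control box of the antenna, grey, 160 (x) x 130 (y) x 55 mm high. Origin: centre of its underside, x pointing away from the side with the slots. Two short steel stop pins (13 mm high) stand on its top beside the lever
- brake (a joint): brake lever on top of the control box, pivoted about an upright axis, rad: 0 at the released stop, where it starts to within 0.12, and 1.3 at the other, locked stop; counter-clockwise from above is positive. About 0.1 N m of friction; it stays where it is left
- lever_axis (a point): point on the brake lever's upright pivot axis, 83 mm above the desk, 35 mm along the control box's +x from its middle; turns with the lever, its x axis pointing outwards along the lever
- lever_end (a point): middle of the outer end of the brake lever, 95 mm from its pivot. The lever is a black standing blade, 16 mm thick, its top 100 mm and its underside 66 mm above the desk (7 mm clear of the box top at 55 mm and its 4 mm pivot plate). Pressing on both its sides at once counts as gripping it
- handset: bystander, loose: black handheld radio standing upright, 38 x 58 x 115 mm high, with a thick stub aerial at one corner of its top up to 175 mm. Origin: centre of its underside
- speaker: bystander, loose: white loudspeaker box 70 x 85 x 105 mm high. Origin: centre of its underside
- mug: bystander, loose: white mug 80 mm wide, 90 mm high. Origin: centre of its underside
- screwdriver: bystander, loose: screwdriver lying on the desk, 180 mm long along its x, under 35 mm high. Origin: on its underside, within its length
- tape: bystander, loose: roll of black tape lying flat, 64 mm wide, 19 mm high. Origin: centre of its underside
- tray: bystander, loose: small grey open tray 70 x 90 x 28 mm high. Origin: centre of its underside
- meter: bystander, loose: black multimeter lying on its back, 150 x 75 x 42 mm high. Origin: centre of its underside
Things that resemble listed ones, but are neither listed nor needed, are in the scene too. Leave any brown or green look-alike of the control alone.

How it is judged:
On the way, in this order (a step that is already met when the one before it is completed fails the run):
1. the antenna's arm points at the beacon, at rest, with the brake lever not yet pushed (y of beacon in the frame of loop_axis between -0.025 and 0.025 m and x of beacon in the frame of loop_axis above 0.1 m and velocity of joint loop between -0.1 and 0.1 rad/s and value of joint brake below 0.4 rad), for 0.2 s.
2. the brake lever is pushed across to its other stop (value of joint brake above 1.18 rad), for 0.2 s.
At the end, for the whole second after the job is handed in: The line along the antenna's arm passes within 25 mm of the beacon's upright centre line, on the arm's outward side; the brake lever is at its locked stop to within 0.12 rad; antenna and lever at rest, beacon upright (y of beacon in the frame of loop_axis between -0.025 and 0.025 m and x of beacon in the frame of loop_axis above 0.1 m and value of joint brake above 1.18 rad and velocity of joint loop between -0.1 and 0.1 rad/s and velocity of joint brake between -0.1 and 0.1 rad/s and angle between beacon's own z axis and vertical below 0.1 rad); the robot touches nothing.
It fails at once if the antenna's arm is gripped (both its sides pressed at once) (contact force between the fingers and loop_c0 above 1 N and contact force between the fingers and loop_c1 above 1 N).
It fails at once if the brake lever is gripped (both its sides pressed at once) (contact force between the fingers and brake_c0 above 1 N and contact force between the fingers and brake_c1 above 1 N).
It fails at once if the beacon or another loose thing is picked up or shifted more than 30 mm (distance of any of beacon, handset, speaker, mug, screwdriver, tape, tray, meter from where it was at the start of the episode above 0.03 m).
It also fails if it takes over 62 s, if anything falls off the work surface, if the arm or the gripper's body presses on something with over 40 N, if the wrist force passes 120 N, or if a joint passes its speed limit or range.

## Working session

There is one attempt and no reset: what is moved stays moved. The work goes in short steps, Python scripts to look and compute and a shell command to move; the robot and the scene stay as the last step left them, time stands still between calls to the robot, and variables do not carry over. Pictures are saved under pics/ and viewed, about 8 in all and at most 12, crops included, and the job is handed in when it is done.

```bash
mkdir -p pics
cat > h.py <<'E'
import numpy as np, cv2
from scipy.spatial.transform import Rotation as R
from bench import telemetry, grab_frame, calibration, workorder
def shot(n,f):
    im=grab_frame(n); cv2.imwrite(f'pics/{f}.png',im[:,:,::-1]); return im
def ray(n,u,v):
    c=calibration(n);K=np.array(c['K']);k=c['k1']
    d=cv2.undistortPoints(np.array([[[u,v]]],float),K,np.array([k,0,0,0.]))[0,0]
    Rm=cv2.Rodrigues(np.array(c['rvec'],float))[0];t=np.array(c['tvec'],float).ravel()
    return -Rm.T@t, Rm.T@np.array([d[0],d[1],1])
def at(n,u,v,z):
    o,d=ray(n,u,v); return (o+d*(z-o[2])/d[2])[:2]
def px(n,P):
    c=calibration(n)
    return cv2.projectPoints(np.array(P,float).reshape(-1,1,3),np.array(c['rvec'],float),np.array(c['tvec'],float),np.array(c['K']),np.array([c['k1'],0,0,0.]))[0][:,0]
E
python3 - <<'E'
from h import *
s=telemetry.read_state();print(s)
a=shot('scene','s0');b=shot('top','t0')
for n in('scene','top'):
    c=calibration(n);print(c, ray(n,256,192))
for n in('s0','t0'):
    cv2.imwrite(f'pics/{n}b.png',cv2.resize(cv2.imread(f'pics/{n}.png'),(800,600),interpolation=cv2.INTER_CUBIC))
E
```

```text
{'time': 0.0, 'joints': array([-1.28082572,  0.38385401,  0.04387358,  1.5996001 , -0.01790066,
        1.16120273, -0.04989525]), 'qd': array([-0.00104299, -0.00049442,  0.00026922,  0.00029171,  0.00115787,
        0.0002823 ,  0.00208086]), 'effort': array([-3.06869088e-04, -4.33469653e+01,  1.02414619e+00, -2.49516445e+01,
        1.05034336e-02,  1.17152769e-02, -2.35092607e-06]), 'tcp_pos': array([0.24544893, 0.6008424 , 0.22986341]), 'orientation': array([-0.60515751, -3.08238884,  0.00415739]), 'force': array([0.26532536, 0.26571406, 0.21334923]), 'torque': array([ 0.02022688,  0.02130956, -0.00433385]), 'opening': 0.08528806263453956}
{'K': array([[494.95413833,   0.        , 257.62254313],
       [  0.        , 494.95413833, 191.84811937],
       [  0.        ,   0.        ,   1.        ]]), 'k1': -0.09330244249538792, 'rvec': array([ 1.4114469 ,  2.13100187, -0.8941186 ]), 'tvec': array([ 0.17124684, -0.3038715 ,  1.86539703])} (array([1.49146293, 0.44144035, 1.08721579]), array([-0.65748827, -0.27953786, -0.69969894]))
{'K': array([[488.90955135,   0.        , 258.82619388],
       [  0.        , 488.90955135, 195.34792375],
       [  0.        ,   0.        ,   1.        ]]), 'k1': -0.21393885284583466, 'rvec': array([ 2.2104016 , -2.16195052,  0.06228801]), 'tvec': array([0.02028356, 0.55113492, 1.853362  ])} (array([0.43258307, 0.01957445, 1.88456906]), array([ 0.06975875,  0.01283386, -0.99752159]))
```

View pics/s0b.png

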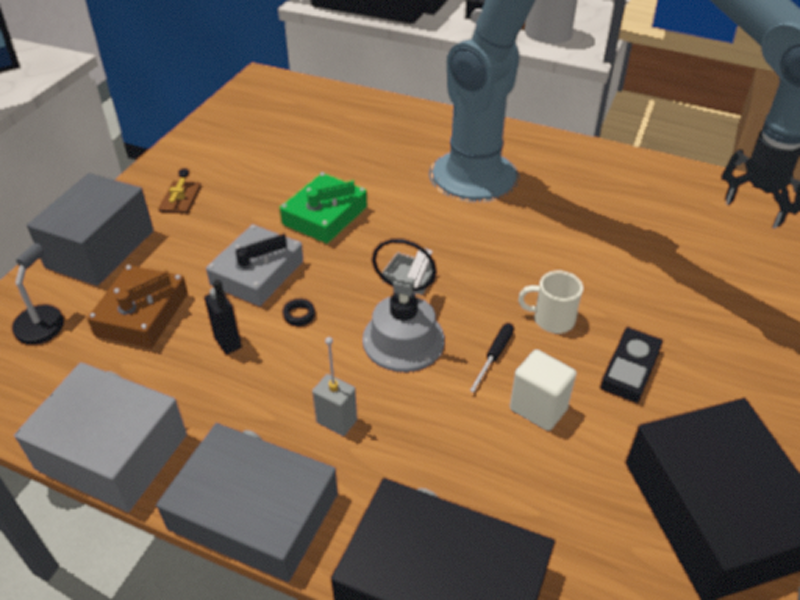

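View pics/t0b.png

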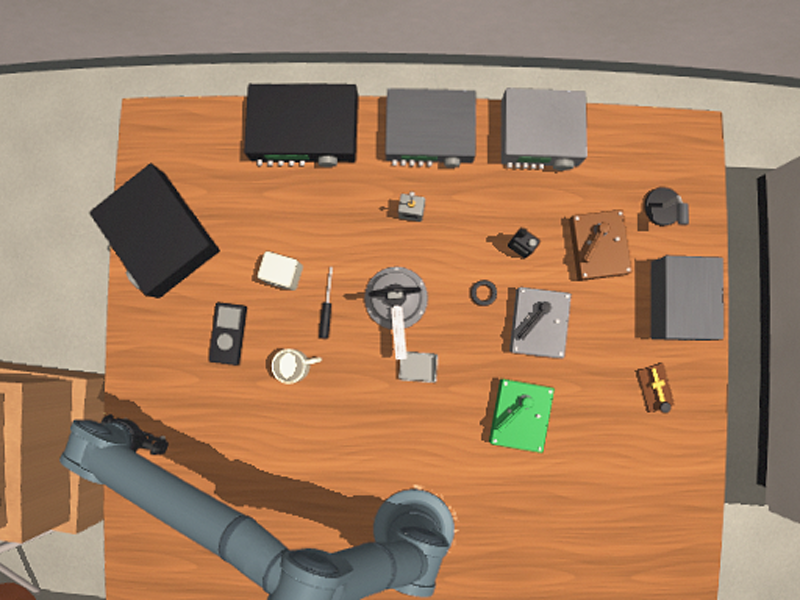

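The scene shows one grey control box, scene px (255,262) of 800x600, top px (541,322). The brown (600,245) and green (521,415) boxes are look-alikes. The beacon is at top px (411,205), and the handset (522,242) could be mistaken for it. The antenna is at (397,297) with its arm pointing toward the robot at (400,355). Next is one close crop.

Run:
```python
import cv2
im=cv2.imread('pics/t0.png')[118:248,228:378]
cv2.imwrite('pics/c1.png',cv2.resize(im,None,fx=4.6,fy=4.6,interpolation=cv2.INTER_CUBIC))
```

```text
(no output)
```

View pics/c1.png

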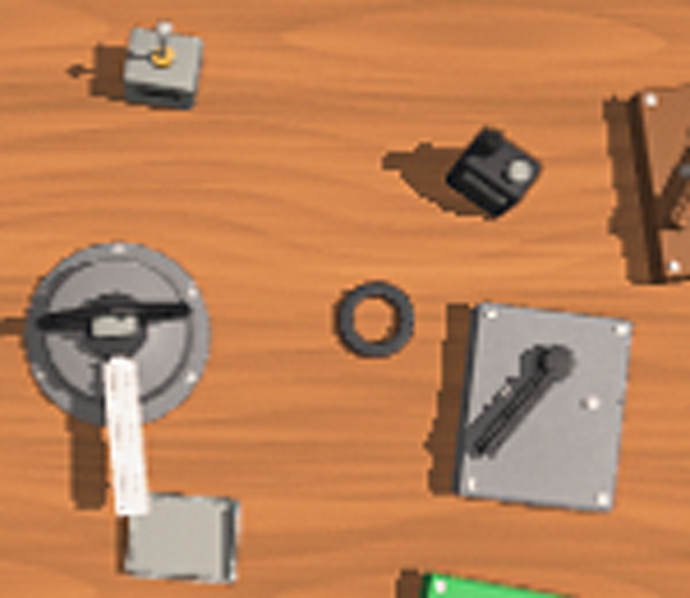

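The crop confirms the choice. The beacon collar is at (163,58), the loop hub at (117,330) and the arm end at (131,513). The grey control's lever runs from its pivot at (555,360) to its end at (479,447), and the far stop pin is at (592,403).

```bash
cat > m.py <<'E'
from h import *
f=lambda x,y,z:at('top',228+(x+.5)/4.6-.5,118+(y+.5)/4.6-.5,z)
def loc():
    ax=f(117.5,335,.006)
    b=f(163,58,.09)
    return ax,b
E
python3 - <<'E'
from m import *
ax,b=loc()
print('axis',ax,'hoop mid',f(114,320,.15),'beacon',b,'tip',f(165,29,.206))
print('arm end',f(131,513,.111),'arm in',f(119,358,.111))
d=f(131,513,.111)-ax; print('len',np.hypot(*d),np.degrees(np.arctan2(d[1],d[0])))
d=b-ax; print('beacon dir',np.hypot(*d),np.degrees(np.arctan2(d[1],d[0])))
C=[f(*p,.055) for p in((482,303),(631,322),(612,510),(460,493))];print(np.round(C,3),np.mean(C,0))
p=f(555,360,.1);e=f(479,447,.1);print('pivot',p,'end',e,np.hypot(*(e-p)),np.degrees(np.arctan2(*(e-p)[::-1])))
print('pins',f(592,403,.068),f(505,385,.068))
# scene check: axis foot & arm end & beacon base in scene px
print(px('scene',[[*ax,0.08],[*b,.09],[*f(131,513,.111),.111],[*p,.1],[*e,.1]])*1.5625)
E
```

```text
axis [0.56975883 0.05485181] hoop mid [0.57081932 0.05512483] beacon [0.78925234 0.02171753] tip [0.78863073 0.02053921]
arm end [0.42181786 0.03902747] arm in [0.54389802 0.05127394]
len 0.14878488065763404 -173.89463569771175
beacon dir 0.22198036350847455 -8.584434526214093
[[ 0.599 -0.244]
 [ 0.586 -0.368]
 [ 0.432 -0.354]
 [ 0.443 -0.228]] [ 0.5150676  -0.29874192]
pivot [ 0.55064999 -0.29718857] end [ 0.47987507 -0.23677234] 0.0930548837817135 139.51464079216996
pins [ 0.51834391 -0.3338438 ] [ 0.53151172 -0.26195474]
[[402.64843542 311.04548072]
 [332.55745889 387.90411048]
 [424.85661078 247.67583525]
 [241.63221045 247.77278972]
 [286.01716978 234.20994784]]
```

The measurements agree with each other: axis (0.570, 0.055), arm at -174°, beacon bearing -8.6°, both camera views consistent. I'll push counter-clockwise by +165°, starting with the finger on the +y side of the arm. First I close the fingers and square the tool so that x=-X, y=+Y, z=down.

```bash
python3 -m jog '[[1,0,0,0,0,0,-0.097],[1,0,0,0,0,0,-0.097],[1,0,0,0,0,0,-0.097],[1,0,0,0,0,0,-0.097],[1,-0.012,-0.03,0,0,0,0],[1,-0.012,-0.03,0,0,0,0],[1,-0.012,-0.03,0,0,0,0],[1,-0.012,-0.03,0,0,0,0],[1,-0.012,-0.03,0,0,0,0],[1,-0.012,-0.03,0,0,0,0],[1,-0.012,-0.03,0,0,0,0],[1,-0.012,-0.03,0,0,0,0]]' 20
python3 -m jog '[[1,-0.012,-0.03,0,0,0,0],[1,-0.012,-0.03,0,0,0,0],[1,-0.012,-0.03,0,0,0,0],[1,-0.012,-0.03,0,0,0,0],[1,-0.012,-0.03,0,0,0,0],[1,-0.012,-0.03,0,0,0,0],[1,-0.012,-0.03,0,0,0,0],[1,0,0,0,0,0,0],[1,0,0,0,0,0,0]]'
```

```text
time: 1.1
tcp_pos: [0.3419, 0.3598, 0.2308]
orientation: [0.0, -3.141, 0.001]
force: [0.6, 0.4, 0.4]
opening: 0.0
time: 1.85
tcp_pos: [0.4262, 0.1494, 0.2309]
orientation: [-0.008, -3.141, 0.0]
force: [-0.9, 1.6, 0.0]
opening: 0.0002
```

```bash
python3 -m jog '[[1,-0.007,-0.028,0,0,0,0],[1,-0.007,-0.028,0,0,0,0],[1,0,0,0.028,0,0,0],[1,0,0,0.028,0,0,0],[1,0,0,0.028,0,0,0],[1,0,0,0.028,0,0,0],[1,0,0,0.029,0,0,0],[1,0,0,0,0,0,0],[1,0,0,0,0,0,0]]'
python3 - <<'E'
from h import *
im=shot('scene','s1')[100:300,180:440];t=shot('top','t1')[90:290,180:440]
cv2.imwrite('pics/v1.png',cv2.resize(np.hstack([im,t])[:,:,::-1],(800,308)))
E
```

```text
time: 2.6
tcp_pos: [0.4378, 0.0964, 0.0889]
orientation: [0.004, -3.137, 0.003]
force: [-0.4, 0.4, 0.4]
opening: -0.0
```

View pics/v1.png

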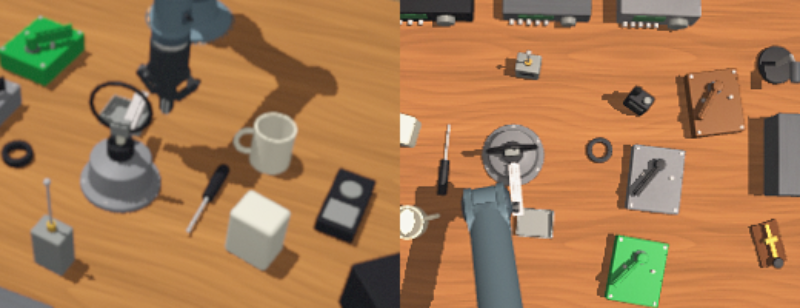

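The fingertip is down beside the arm on its +y side and the wrist stands well above the hoop. The next script works out a circular push path.

Run:
```python
from h import *
ax=np.array([.570,.055]);cur=telemetry.read_state()['tcp_pos'][:2]
prev=cur
for a in list(range(-192,-35,6)):
    p=ax+.138*np.array([np.cos(np.radians(a)),np.sin(np.radians(a))])
    d=p-prev; print(a,[round(-d[0],3),round(d[1],3)],np.round(p,3)); prev=prev+np.round(d,3)
```

```text
-192 [np.float64(0.006), np.float64(-0.013)] [0.435 0.084]
-186 [np.float64(0.002), np.float64(-0.015)] [0.433 0.069]
-180 [np.float64(0.001), np.float64(-0.014)] [0.432 0.055]
-174 [np.float64(-0.001), np.float64(-0.014)] [0.433 0.041]
-168 [np.float64(-0.002), np.float64(-0.015)] [0.435 0.026]
-162 [np.float64(-0.004), np.float64(-0.014)] [0.439 0.012]
-156 [np.float64(-0.005), np.float64(-0.013)] [ 0.444 -0.001]
-150 [np.float64(-0.007), np.float64(-0.013)] [ 0.45  -0.014]
-144 [np.float64(-0.007), np.float64(-0.012)] [ 0.458 -0.026]
-138 [np.float64(-0.01), np.float64(-0.011)] [ 0.467 -0.037]
-132 [np.float64(-0.01), np.float64(-0.01)] [ 0.478 -0.048]
-126 [np.float64(-0.011), np.float64(-0.01)] [ 0.489 -0.057]
-120 [np.float64(-0.012), np.float64(-0.007)] [ 0.501 -0.065]
-114 [np.float64(-0.013), np.float64(-0.007)] [ 0.514 -0.071]
-108 [np.float64(-0.013), np.float64(-0.005)] [ 0.527 -0.076]
-102 [np.float64(-0.014), np.float64(-0.004)] [ 0.541 -0.08 ]
-96 [np.float64(-0.015), np.float64(-0.002)] [ 0.556 -0.082]
-90 [np.float64(-0.014), np.float64(-0.001)] [ 0.57  -0.083]
-84 [np.float64(-0.014), np.float64(0.001)] [ 0.584 -0.082]
-78 [np.float64(-0.015), np.float64(0.002)] [ 0.599 -0.08 ]
-72 [np.float64(-0.014), np.float64(0.004)] [ 0.613 -0.076]
-66 [np.float64(-0.013), np.float64(0.005)] [ 0.626 -0.071]
-60 [np.float64(-0.013), np.float64(0.007)] [ 0.639 -0.065]
-54 [np.float64(-0.012), np.float64(0.007)] [ 0.651 -0.057]
-48 [np.float64(-0.011), np.float64(0.01)] [ 0.662 -0.048]
-42 [np.float64(-0.011), np.float64(0.01)] [ 0.673 -0.037]
-36 [np.float64(-0.009), np.float64(0.011)] [ 0.682 -0.026]
```

```bash
python3 -m jog '[[1,0.006,-0.013,0,0,0,0],[1,0.002,-0.015,0,0,0,0],[1,0.001,-0.014,0,0,0,0],[1,-0.001,-0.014,0,0,0,0],[1,-0.002,-0.015,0,0,0,0],[1,-0.004,-0.014,0,0,0,0],[1,-0.005,-0.013,0,0,0,0],[1,-0.007,-0.013,0,0,0,0],[1,-0.007,-0.012,0,0,0,0],[1,-0.010,-0.011,0,0,0,0],[1,-0.010,-0.010,0,0,0,0],[1,0,0,0,0,0,0]]'
python3 - <<'E'
from h import *
t=shot('top','t2')[118:248,198:348];s=shot('scene','s2')[130:260,190:340]
cv2.imwrite('pics/v2.png',cv2.resize(np.hstack([s,t])[:,:,::-1],(800,347)))
E
```

```text
time: 3.7
tcp_pos: [0.4795, -0.0507, 0.0925]
orientation: [0.005, 3.136, -0.001]
force: [0.9, -0.3, -0.2]
opening: -0.0
```

View pics/v2.png

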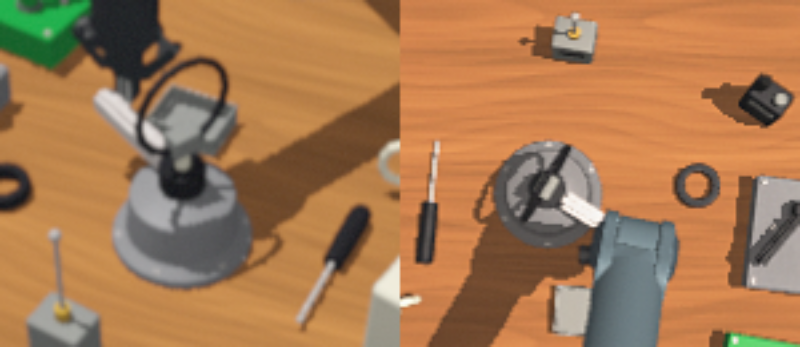

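The arm has followed to about -120° and nothing else has moved. TCP z has drifted up 3 mm, so I correct that and carry on.

```bash
python3 -m jog '[[1,-0.010,-0.008,0.003,0,0,0],[1,-0.012,-0.007,0,0,0,0],[1,-0.013,-0.007,0,0,0,0],[1,-0.013,-0.005,0,0,0,0],[1,-0.014,-0.004,0,0,0,0],[1,-0.015,-0.002,0,0,0,0],[1,-0.014,-0.001,0,0,0,0],[1,-0.014,0.001,0,0,0,0],[1,-0.015,0.002,0,0,0,0],[1,-0.014,0.004,0,0,0,0],[1,-0.013,0.005,0,0,0,0],[1,0,0,0,0,0,0]]'
python3 -m jog '[[1,-0.013,0.007,0,0,0,0],[1,-0.012,0.007,0,0,0,0],[1,-0.011,0.010,0,0,0,0],[1,-0.011,0.010,0,0,0,0],[1,-0.009,0.011,0,0,0,0],[1,0,0,0,0,0,0],[1,0,0,0,0,0,0]]'
python3 - <<'E'
from h import *
t=shot('top','t3')[118:248,198:348];s=shot('scene','s3')[130:260,190:340]
cv2.imwrite('pics/v3.png',cv2.resize(np.hstack([s,t])[:,:,::-1],(800,347),interpolation=cv2.INTER_CUBIC))
E
```

```text
time: 4.8
tcp_pos: [0.6251, -0.0675, 0.0875]
orientation: [-0.006, 3.141, 0.002]
force: [0.6, 0.4, 0.6]
opening: 0.0004
time: 5.38
tcp_pos: [0.6803, -0.0236, 0.0876]
orientation: [-0.004, 3.14, 0.001]
force: [-0.6, -1.0, 0.0]
opening: 0.0001
```

View pics/v3.png

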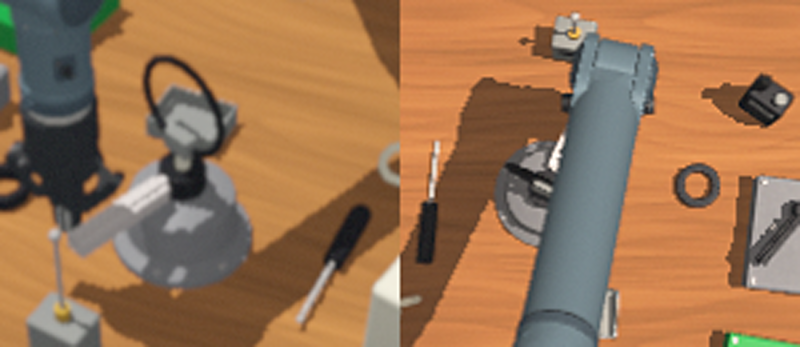

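The arm is at roughly -23° with the finger in contact and clear of the beacon. I push a little more, then measure it with a projected overlay.

```bash
python3 -m jog '[[1,-0.004,0.006,0,0,0,0],[1,-0.004,0.007,0,0,0,0],[1,-0.003,0.007,0,0,0,0],[1,0,0,0,0,0,0],[1,0,0,0,0,0,0],[1,0,0,0,0,0,0]]'
python3 - <<'E'
from h import *
s=shot('scene','s4')
k=8
x0,y0=200,180
im=cv2.resize(s[y0:y0+70,x0:x0+90][:,:,::-1],None,fx=k,fy=k,interpolation=cv2.INTER_CUBIC)
ax=np.array([.570,.055])
for th,c in((-9,(0,255,0)),(-14,(0,0,255)),(-19,(255,0,0))):
    a=np.radians(th);u=np.array([np.cos(a),np.sin(a)]);n=np.array([-u[1],u[0]])
    P=[[*(ax+.05*u+.012*n),.111],[*(ax+.15*u+.012*n),.111],[*(ax+.15*u-.012*n),.111],[*(ax+.05*u-.012*n),.111]]
    q=((px('scene',P)-[x0,y0]+.5)*k).astype(int)
    cv2.polylines(im,[q.reshape(-1,1,2)],False,c,1)
cv2.imwrite('pics/v4.png',im)
E
```

```text
time: 5.98
tcp_pos: [0.6913, -0.0043, 0.0872]
orientation: [-0.002, 3.141, 0.001]
force: [-0.7, -0.4, 0.2]
opening: -0.0
```

View pics/v4.png

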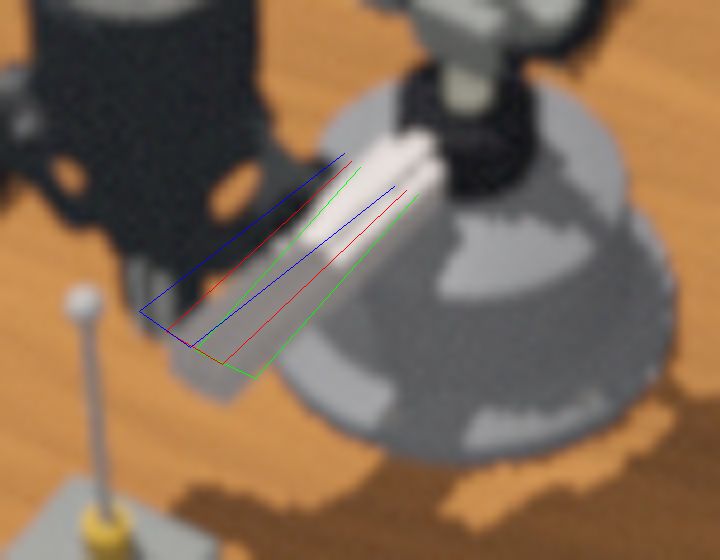

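The arm's top corners at (172,340) and (230,372) put it at about -13°. It needs about 4.5° more.

```bash
python3 -m jog '[[1,-0.002,0.004,0,0,0,0],[1,-0.001,0.003,0,0,0,0],[1,-0.001,0.003,0,0,0,0],[1,0,0,0,0,0,0],[1,0,0,0,0,0,0],[1,0,0,0,0,0,0],[1,0,0,0,0,0,0]]'
python3 -m jog '[[1,0,-0.01,0,0,0,0],[1,0,-0.02,0,0,0,0],[1,0,-0.03,0,0,0,0],[1,0,-0.03,0,0,0,0],[1,0,-0.03,0,0,0,0],[1,0,0,-0.03,0,0,0],[1,0,0,-0.03,0,0,0],[1,0,0,-0.03,0,0,0],[1,0,0,0,0,0,0]]'
python3 - <<'E'
from h import *
k=6
ax=np.array([.570,.055]);b=np.array([.789,.0215])
def ov(n,x0,y0,w,h):
    im=cv2.resize(shot(n,n+'5')[y0:y0+h,x0:x0+w][:,:,::-1],None,fx=k,fy=k,interpolation=cv2.INTER_CUBIC)
    for th,c in((-5,(255,0,0)),(-8.7,(0,255,0)),(-12,(0,0,255))):
        a=np.radians(th);u=np.array([np.cos(a),np.sin(a)])
        nn=np.array([-u[1],u[0]])
        P=[[*(ax+.05*u+.012*nn),.111],[*(ax+.15*u+.012*nn),.111],[*(ax+.15*u-.012*nn),.111],[*(ax+.05*u-.012*nn),.111]]
        q=((px(n,P)-[x0,y0]+.5)*k).astype(int)
        cv2.polylines(im,[q.reshape(-1,1,2)],False,c,1)
    return im
a=ov('top',238,118,60,95);b=ov('scene',200,150,73,95)
cv2.imwrite('pics/v5.png',np.hstack([a,b]))
E
```

```text
time: 6.62
tcp_pos: [0.695, 0.0053, 0.0873]
orientation: [-0.001, 3.141, 0.001]
force: [0.2, -0.3, 0.4]
opening: 0.0002
time: 7.37
tcp_pos: [0.6995, -0.1182, 0.1856]
orientation: [0.003, 3.128, -0.003]
force: [1.4, -0.1, 1.8]
opening: 0.0003
```

View pics/v5.png

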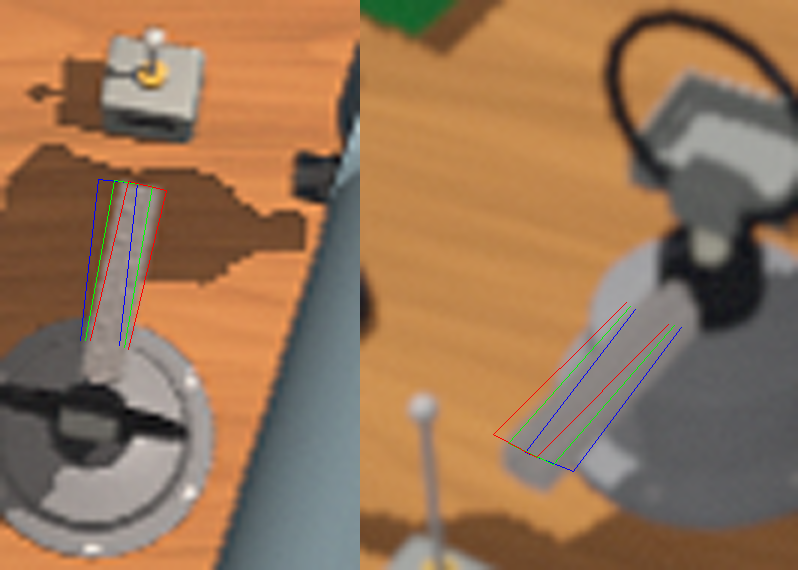

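The arm sits at about -10°. In the top view its centre line runs about 6 mm from the beacon collar at (152,73), well inside 25 mm, so I leave it. Next is the lever: pivot ≈(0.550,-0.300), now at about 138°, to be pushed counter-clockwise to about 211° from its +y side.

```bash
python3 -m jog '[[1,0.029,-0.016,0,0,0,0],[1,0.029,-0.016,0,0,0,0],[1,0.029,-0.016,0,0,0,0],[1,0.029,-0.016,0,0,0,0],[1,0.029,-0.016,0,0,0,0],[1,0.029,-0.016,0,0,0,0],[1,0,0,0.02,0,0,0],[1,0,0,0.02,0,0,0],[1,0,0,0,0,0,0],[1,0,0,0,0,0,0]]'
python3 - <<'E'
from h import *
b=shot('scene','s6')[130:210,110:230];t=shot('top','t6')[150:230,280:400]
cv2.imwrite('pics/v6.png',cv2.resize(np.hstack([b,t])[:,:,::-1],(800,267),interpolation=cv2.INTER_CUBIC))
c=telemetry.read_state()['tcp_pos'];print(c)
piv=np.array([.550,-.300]);prev=np.round(c[:2],3)
for th in range(126,215,8):
    a=np.radians(th);u=np.array([np.cos(a),np.sin(a)]);n=np.array([u[1],-u[0]])
    p=piv+.075*u+.026*n;d=np.round(p-prev,3);print(th,-d[0],d[1],np.round(p,3));prev=prev+d
E
```

```text
time: 8.3
tcp_pos: [0.5188, -0.2104, 0.1352]
orientation: [0.0, -3.136, -0.002]
force: [0.3, 0.4, 0.5]
opening: -0.0001
[ 0.52131175 -0.21101396  0.13734082]
126 -0.006 -0.013 [ 0.527 -0.224]
134 0.01 -0.004 [ 0.517 -0.228]
142 0.01 -0.005 [ 0.507 -0.233]
150 0.009 -0.007 [ 0.498 -0.24 ]
158 0.008 -0.008 [ 0.49  -0.248]
166 0.006 -0.009 [ 0.484 -0.257]
174 0.006 -0.009 [ 0.478 -0.266]
182 0.004 -0.011 [ 0.474 -0.277]
190 0.002 -0.01 [ 0.472 -0.287]
198 0.001 -0.011 [ 0.471 -0.298]
206 -0.0 -0.012 [ 0.471 -0.31 ]
214 -0.002 -0.01 [ 0.473 -0.32 ]
```

View pics/v6.png

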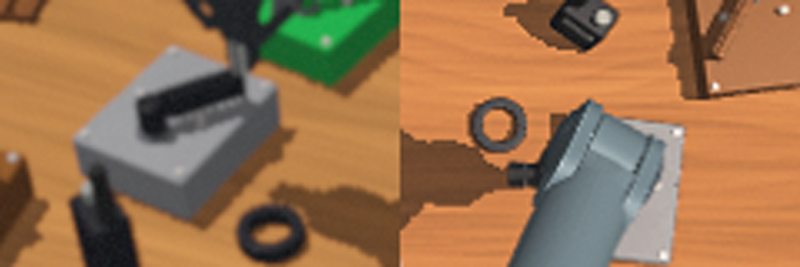

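The finger is above the +y side of the lever with clearance. I descend and push.

```bash
python3 -m jog '[[1,0,0,0.029,0,0,0],[1,0,0,0.029,0,0,0],[1,0,0,0,0,0,0],[1,-0.002,-0.010,0,0,0,0],[1,0.006,-0.007,0,0,0,0],[1,0.010,-0.005,0,0,0,0],[1,0.009,-0.007,0,0,0,0],[1,0.008,-0.008,0,0,0,0],[1,0.006,-0.009,0,0,0,0],[1,0.006,-0.009,0,0,0,0],[1,0.004,-0.011,0,0,0,0],[1,0,0,0,0,0,0]]'
python3 -m jog '[[1,0.002,-0.010,0,0,0,0],[1,0.001,-0.011,0,0,0,0],[1,0,-0.006,0,0,0,0],[1,0,0,0,0,0,0],[1,0,0,0,0,0,0]]'
```

```text
time: 9.4
tcp_pos: [0.4715, -0.2806, 0.0794]
orientation: [-0.006, -3.14, 0.003]
force: [-0.3, -0.7, 0.4]
opening: 0.0
time: 9.82
tcp_pos: [0.4702, -0.3058, 0.079]
orientation: [-0.002, -3.141, 0.002]
force: [-0.1, 0.6, -0.3]
opening: 0.0005
```

```bash
python3 -m jog '[[1,-0.001,-0.005,0,0,0,0],[1,-0.001,-0.005,0,0,0,0],[1,0,0,0,0,0,0],[1,0,0,0,0,0,0]]'
python3 - <<'E'
from h import *
b=shot('scene','s7')[130:210,110:230];t=shot('top','t7')[150:230,280:400]
cv2.imwrite('pics/v7.png',cv2.resize(np.hstack([b,t])[:,:,::-1],(800,267),interpolation=cv2.INTER_CUBIC))
E
```

```text
time: 10.15
tcp_pos: [0.473, -0.3148, 0.0792]
orientation: [0.0, -3.142, 0.001]
force: [0.7, 0.2, -0.5]
opening: -0.0
```

View pics/v7.png

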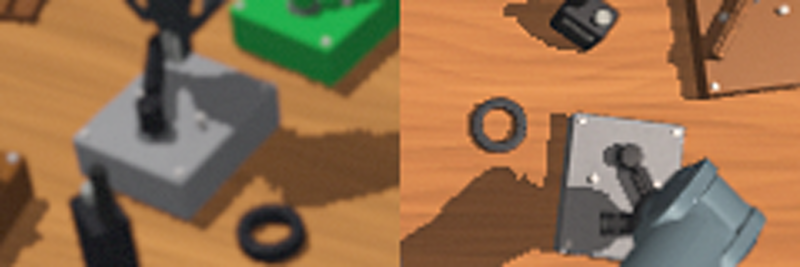

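The lever is nearly against the far pin at (657,185). I keep pushing in small steps until the force rises.

```bash
python3 -m jog '[[1,-0.001,-0.003,0,0,0,0],[1,0,0,0,0,0,0],[1,0,0,0,0,0,0]]'; python3 -m jog '[[1,-0.001,-0.003,0,0,0,0],[1,0,0,0,0,0,0],[1,0,0,0,0,0,0]]'
```

```text
time: 10.5
tcp_pos: [0.4741, -0.3173, 0.0793]
orientation: [-0.0, 3.142, -0.0]
force: [0.1, 0.3, 0.1]
opening: 0.0002
time: 10.75
tcp_pos: [0.4753, -0.3203, 0.0793]
orientation: [-0.0, 3.141, -0.0]
force: [0.7, 0.1, -0.7]
opening: -0.0
```

```bash
python3 -m jog '[[1,-0.001,-0.003,0,0,0,0],[1,0,0,0,0,0,0],[1,0,0,0,0,0,0]]'; python3 -m jog '[[1,-0.001,-0.002,0,0,0,0],[1,0,0,0,0,0,0],[1,0,0,0,0,0,0]]';python3 -m jog '[[1,-0.001,-0.002,0,0,0,0],[1,0,0,0,0,0,0],[1,0,0,0,0,0,0]]'
```

```text
time: 11.0
tcp_pos: [0.4755, -0.321, 0.079]
orientation: [0.002, -3.139, -0.007]
force: [-1.2, 4.8, 3.2]
opening: 0.0
time: 11.25
tcp_pos: [0.4756, -0.3212, 0.0788]
orientation: [0.003, -3.137, -0.012]
force: [-4.7, 9.1, 6.6]
opening: 0.0001
time: 11.5
tcp_pos: [0.4757, -0.3213, 0.0787]
orientation: [0.003, -3.134, -0.018]
force: [-6.0, 11.0, 9.6]
opening: -0.0002
```

The force rose to about 15 N with no further motion, so the lever is on its locked stop. I retreat sideways, go up, then move clear and check both joints.

```bash
python3 -m jog '[[1,0.003,0.01,0,0,0,0],[1,0,0.02,0,0,0,0],[1,0,0.02,0,0,0,0],[1,0,0,-0.03,0,0,0],[1,0,0,-0.04,0,0,0],[1,0,0,-0.04,0,0,0],[1,0,0,-0.04,0,0,0],[1,0.03,0,0,0,0,0],[1,0.03,0,0,0,0,0],[1,0,0.03,0,0,0,0],[1,0,0.03,0,0,0,0],[1,0,0,0,0,0,0]]'
python3 -m jog '[[1,0,0,0,0,0,0],[1,0,0,0,0,0,0],[1,0,0,0,0,0,0]]'
python3 - <<'E'
from h import *
im=shot('top','t8');shot('scene','s8')
cv2.imwrite('pics/c8.png',cv2.resize(im[118:248,228:378][:,:,::-1],None,fx=4.6,fy=4.6,interpolation=cv2.INTER_CUBIC))
E
```

```text
time: 12.5
tcp_pos: [0.4152, -0.2122, 0.229]
orientation: [-0.009, 3.14, 0.006]
force: [-0.3, -0.1, -0.6]
opening: -0.0002
time: 12.75
tcp_pos: [0.4151, -0.2187, 0.2295]
orientation: [0.003, 3.141, -0.002]
force: [1.0, 0.3, -0.7]
opening: -0.0002
```

View pics/c8.png

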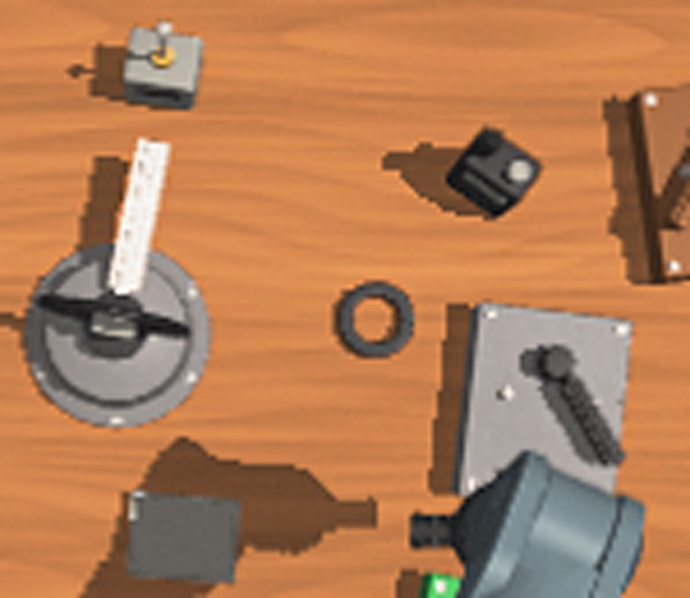

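Run:
```python
from m import *
ax,b=loc();e=f(154,141,.111);i=f(125,290,.111)
for o in(ax,i):
    u=(e-o)/np.hypot(*(e-o));d=b-ax;print('miss',u[0]*d[1]-u[1]*d[0],np.degrees(np.arctan2(u[1],u[0])))
d=f(611,457,.1)-f(555,360,.1);print('lever',np.degrees(np.arctan2(d[1],d[0]))%360-139.5)
```

```text
miss 0.007439637928532798 -10.505053481304865
miss 0.004105098421508427 -9.6440697966917
lever 71.67286027801006
```

```bash
python3 -c "
from bench import workorder; print(workorder.sign_off())"
```

```text
the job is handed in; nothing more can be done
None
```

I pushed the antenna arm round to the beacon with the closed fingers, counter-clockwise from about -174° to about -10°. I then pushed the brake lever to its locked stop, moved clear and handed the job in at about 13 s. No verdict was given.

- **Antenna:** in the last top picture the arm's line passes 4 to 7 mm from the beacon's centre line, against the allowed 25 mm. The two ways of measuring it differed by about 1°.
- **Lever:** it turned about 1.25 rad as measured. At the end the force rose to about 15 N with no further motion, so it was resting on the stop pin.
- **Other things:** the beacon, handset, tape and tray sit where they were in that picture. The screwdriver, mug, speaker and meter were not in the final crop, so I did not re-check them.
- **Robot:** the gripper was clear at z = 0.23 m, with only sensor noise on the force reading.

No check failed.

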